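# Lock the sample carousel for loading

## Task

The sample carousel has to be locked before the next tube is loaded. Push one of its black finger pegs to turn the carousel until the slot in its rim faces the locking bar, then push the bar's red tab until the bar is fully home in the slot. Only push: leave the five tubes standing in their wells, lift nothing, and do not disturb the things lying around.

Things in the scene. Friction and masses are not known exactly. Their poses are not given: they have to be found in the camera images.
- sampler: The fixed carousel unit: a low white round housing 202 mm across and 30 mm tall, with a 56 mm wide console out to 170 mm from the centre under the locking bar. Origin on the carousel's upright turning axis, at worktop height; its own -x axis points from the turning axis out along the locking bar.
- carousel: The turning part: aluminium locking disc (184 mm across, top face 41 mm above the worktop) with a blue drum (100 mm across, top 56 mm) of six wells at 36 mm radius: five hold blood tubes (tops at 102 mm), one is empty. Turns either way without end by 1 to 2 N at a peg and stays where left (dry friction). Origin on the turning axis at worktop height, z up; its own -x axis points to the slot.
- slot (a point): The middle of the mouth of the one open slot in the locking disc's rim: on the rim (92 mm from the axis), at the disc's top face. The slot is 18 mm wide, runs 34 mm inward towards the axis, and has a red mark along each side.
- gate (a point): The point, fixed on the housing, where the mouth of the slot must come (92 mm from the axis, 41 mm above the worktop): it lies on the line of the locking bar. Slot and gate together: the slot faces the bar.
- peg0 (a point): Centre of the top of one of three black upright finger pegs on the disc, for turning it: each 12 mm thick, 36 mm tall (from 41 to 77 mm above the worktop), 78 mm from the axis, 120 degrees apart. This one is straight across from the slot.
- peg1 (a point): Top of the second finger peg, 120 degrees counter-clockwise from peg0 seen from above (60 degrees to one side of the slot).
- peg2 (a point): Top of the third finger peg, 240 degrees counter-clockwise from peg0 seen from above (60 degrees to the other side of the slot).
- bar_tab (a point): Middle of the top edge of the outer face (the one to push, away from the carousel) of the locking bar's red upright thumb tab: 26 mm wide, 8 mm thick, foot 33 mm and top 74 mm above the worktop. Pushed straight towards the axis it drives the bar. Nothing outside it stands higher than 32 mm; between it and the disc a keeper stands 49 mm high.
- lock_bar (a joint): How far the locking bar has slid towards the axis, in m: 0 drawn back, 0.034 fully home at its stop. Steel, 13 mm wide, round nose, level with the disc; at 0 the nose is 6 mm outside the rim. It runs against the rim unless the slot faces it; the nose centres the disc itself from up to about 5 mm off. About 2 N of friction; it stays where it is left.
- tube_a: One of the five upright blood tubes with purple caps in the carousel's wells, 92 mm long, body 12 mm and cap 15 mm wide; loose in its well. Origin at the centre of its underside, 10 mm above the worktop while it is seated.
- tube_b: One of the five upright blood tubes with purple caps in the carousel's wells, 92 mm long, body 12 mm and cap 15 mm wide; loose in its well. Origin at the centre of its underside, 10 mm above the worktop while it is seated.
- tube_c: One of the five upright blood tubes with purple caps in the carousel's wells, 92 mm long, body 12 mm and cap 15 mm wide; loose in its well. Origin at the centre of its underside, 10 mm above the worktop while it is seated.
- tube_d: One of the five upright blood tubes with purple caps in the carousel's wells, 92 mm long, body 12 mm and cap 15 mm wide; loose in its well. Origin at the centre of its underside, 10 mm above the worktop while it is seated.
- tube_e: One of the five upright blood tubes with purple caps in the carousel's wells, 92 mm long, body 12 mm and cap 15 mm wide; loose in its well. Origin at the centre of its underside, 10 mm above the worktop while it is seated.
- notepad: A small white note pad, 68 x 102 x 8 mm, lying beside the unit. Not to be disturbed; origin at the centre of its underside.
- timer: A white digital timer, 64 x 64 x 20 mm, lying beside the unit. Not to be disturbed; origin at the centre of its underside.
- next_tube: A blood tube with a purple cap lying beside the unit, 90 mm long, 15 mm high. Not to be disturbed; origin at the centre of its underside.
- red_tube: A blood tube with a red cap lying on the worktop, 86 mm long, 15 mm high. Not to be disturbed; origin at the centre of its underside.
- marker: A red marker pen lying on the worktop, 135 mm long, 11 mm high. Not to be disturbed; origin at the centre of its underside.
- tape: A roll of paper tape lying flat, 72 mm across, 19 mm high. Not to be disturbed; origin at the centre of its underside.
- stapler: A small red stapler, 30 x 105 x 34 mm. Not to be disturbed; origin at the centre of its underside.

How it is judged:
By the outcome, as a careful person would: the job done as asked, in the order asked, and still so for the second after the job is handed in, with the robot touching nothing.
It also fails if it takes over 64 s, if anything falls off the work surface, if the arm or the gripper's body presses on something with over 40 N, if the wrist force passes 120 N, or if a joint passes its speed limit or range.

## Robot

A 6-joint arm with a two-finger parallel gripper is mounted at the origin on a cart in front of the work surface, level with it; the furniture and walls round the work are solid. World frame = base frame: x ahead of the robot, y to its left, z up, the work surface at z = 0. Lengths are in m, angles in rad, forces in N, time in s.
With the tool pointing down it reaches from about 0.2 to 0.875 m from the base axis. Payload 3.4 kg.
Tool frame: the origin (TCP) lies between the finger pads; the fingertips stand 11 mm ahead of it and the grasp point (between the pads) lies 8 mm behind it; z points along the fingers, y is the line along which they close (so a half turn about z gives the same grasp; the last joint's range is limited). The gripper opens to 94 mm and grips with 3 to 60 N. Pads are 16 mm wide; open, the fingers measure 119 mm over their backs; the gripper's body (75 mm by 177 mm) begins 78 mm behind the grasp point.
Start: joints at [1.049, 0.276, 1.505, -0, 1.361, -0.121], TCP at [0.224, 0.529, 0.216] pointing down, gripper open.
Joint ranges: [-2.89, 2.89], [-0.75, 2.08], [0.22, 2.7], [-1.18, 4.32], [0.11, 2.71], [-2.7, 2.7]. Speed limits (rad/s): [2.57, 2.57, 3.14, 3.14, 3.14, 3.14].

## Interface

Orientations are given as a rotation vector (axis times angle).
In Python, from rig import manip gives the robot as it stands.
- The arm moves only by the shell command python3 -m creep 'ROWS' [OPENING] [FORCE]. ROWS is a JSON object of lists of equal length, an entry for each row: "linear": the shift along the tool's x, y, z in m, a list of three; "spin": the turn about the tool's z in degrees. A call has 1 to 12 rows; each row shifts and turns the commanded pose from where the row before left it, along the tool's axes as they then stand; what a row does not reach is not made up. A row lasts 1/12 s, in which the tool goes at most 41.7 mm and 7.16 degrees, less where a joint would pass 70% of its speed; a pose out of reach is approached as far as the arm can. A call with a gripper value outside its range is refused whole. OPENING is the finger opening in m, from 0 to 0.094, set as the call begins (- or left out, the last holds). The fingers move at their own pace and stop on an object; FORCE is the grip in N (left out, the last holds). Time passes only in rows, so rows that do not move let the fingers close. It gives the time, the measured TCP pose, the force, the opening and the grip force at its end, in the units of the state.
- manip.read_state(): the state, without advancing time (a new reading comes with each control period).
- manip.snapshot(name): name is "side" or "top" or "wrist"; returns the picture (400x640x3 uint8, blue, green, red); there is no depth.
- manip.camera_model(name): a dict with "intrinsics" (3x3 intrinsics, pixels), "xyz" and "rotation" of the camera in the world. Camera axes: x right, y up, looking along -z (the intrinsics and any distortion apply to the point x, -y, -z); pixel columns grow to the right and rows downward; lengths in m; the calibration is good to about 2 mm. A picture is of the moment at which its call begins: read the wrist's pose just before it. camera_model takes no time and is no camera call; for the wrist camera it gives the pose at the moment of the call.
- manip.job_done(): hands the job in; it is judged then, once.
Trained networks look in the newest picture that a camera, given by its name, has taken for a name from the list of things; names that differ only in an ending like _2 or _b are one class to them, and where a whole thing is asked for, a point or a joint stands for the part that bears it (a point fixed in the world has none). Each returns a list of dicts, best first, with "conf" (0 to 1); they miss things now and then, are a little off and sometimes report something else, mostly with a low value. They report only what shows in the picture. A call takes as long as a camera call.
- manip.trace(label, camera): "pixels" (400x640 bool, what is visible of it) and "pixel" ([row, column] in pixels, amid what is visible of it).
The state is a dict: "t": time; "q": joint angles; "qd": joint speeds; "effort": joint torques, N m; "tcp_pos": TCP position; "tool_rot": TCP orientation; "ft_force": force on the tool from outside, world axes, zero at the start; "torque": the same for the moment, N m; "width": finger opening in m; "gripper_force": force on a finger pad.
Only numpy, scipy, OpenCV 4.12 (cv2) and the standard library are available. Lean on these libraries where they do the work, as an engineer would, in place of code of your own. Each camera call takes 0.05 s, during which the arm holds its last target. There are 200 camera calls.

## Working session

There is one attempt and no reset: what is moved stays moved. The work goes in short steps, Python scripts to look and compute and a shell command to move; the robot and the scene stay as the last step left them, time stands still between calls to the robot, and variables do not carry over. Pictures are saved under pics/ and viewed, at most 10 in all, crops included, and the job is handed in when it is done.

```bash
mkdir -p pics; cat > h.py <<'E'
import numpy as np, cv2
from rig import manip
def ray(cam,px):
    m=manip.camera_model(cam);K=np.array(m["intrinsics"]);R=np.array(m["rotation"])
    if R.shape!=(3,3): R=cv2.Rodrigues(R)[0]
    r,c=px; d=np.linalg.inv(K)@[c,r,1]
    d=R@np.array([d[0],-d[1],-d[2]]); return np.array(m["xyz"]),d
def at(cam,px,z):
    o,d=ray(cam,px); return o+d*(z-o[2])/d[2]
def proj(cam,P):
    m=manip.camera_model(cam);K=np.array(m["intrinsics"]);R=np.array(m["rotation"])
    if R.shape!=(3,3): R=cv2.Rodrigues(R)[0]
    p=R.T@(np.array(P)-m["xyz"]); p=K@[p[0],-p[1],-p[2]]; return (p[:2]/p[2])[::-1]
E
python3 - <<'E'
from h import *
for n in("top","side"):
    im=manip.snapshot(n); cv2.imwrite(f"pics/{n}0.png",im)
    print(n,manip.camera_model(n))
for l,z in(("sampler",.03),("carousel",.05),("slot",.041),("peg0",.07),("peg1",.07),("bar_tab",.06),("lock_bar",.04)):
  for c in("top","side"):
    for d in manip.trace(l,c)[:4]:
        print(l,c,round(d["conf"],2),d["pixel"],at(c,d["pixel"],z).round(3),d["pixels"].sum())
print(manip.read_state())
E
```

```text
top {'intrinsics': array([[464.17983429,   0.        , 319.14543815],
       [  0.        , 464.17983429, 193.91015307],
       [  0.        ,   0.        ,   1.        ]]), 'xyz': array([ 0.38091869, -0.10180788,  1.20304346]), 'rotation': array([ 0.12858689, -0.08156719, -1.57200913])}
side {'intrinsics': array([[403.56434599,   0.        , 316.82053007],
       [  0.        , 403.56434599, 195.32230855],
       [  0.        ,   0.        ,   1.        ]]), 'xyz': array([ 0.35257454, -0.97016914,  0.50672483]), 'rotation': array([ 1.13674661, -0.10425997, -0.14491538])}
sampler top 0.92 [202.6, 320.6] [ 0.517 -0.07   0.03 ] 1325
sampler top 0.25 [173.7, 289.1] [0.592 0.01  0.03 ] 3564
sampler side 0.91 [219.0, 322.8] [ 0.522 -0.09   0.03 ] 1338
sampler side 0.39 [200.1, 338.1] [0.584 0.013 0.03 ] 1364
carousel top 0.22 [155.9, 282.9] [0.634 0.025 0.05 ] 43
carousel side 0.66 [200.1, 341.8] [ 0.584 -0.03   0.05 ] 1404
slot top 0.79 [174.1, 286.7] [0.589 0.015 0.041] 3872
slot top 0.47 [234.0, 288.9] [0.437 0.009 0.041] 175
slot top 0.29 [217.3, 456.4] [ 0.477 -0.409  0.041] 526
slot
[... 533 characters left out ...]
3 [215.9, 319.0] [ 0.512 -0.091  0.04 ] 192
{'t': 0.8, 'q': array([ 1.04904399e+00,  2.75871106e-01,  1.50485859e+00, -3.12146020e-05,
        1.36069114e+00, -1.21033972e-01]), 'qd': array([-0.00074923, -0.0005055 ,  0.0006172 ,  0.0011136 ,  0.00073237,
       -0.00180252]), 'effort': array([-8.90641222e-04, -4.04386568e+01, -2.37486452e+01,  7.03028357e-02,
        2.45142728e-02,  2.07852457e-05]), 'tcp_pos': array([0.22435747, 0.52948324, 0.21652604]), 'tool_rot': array([6.25217394e-01, 3.07866603e+00, 2.40922523e-04]), 'ft_force': array([-0.30798791, -0.25565473, -0.14387807]), 'torque': array([ 0.02839142, -0.01901019,  0.03784685]), 'gripper_force': 0.0, 'width': 0.09372027200968572}
```

View pics/top0.png

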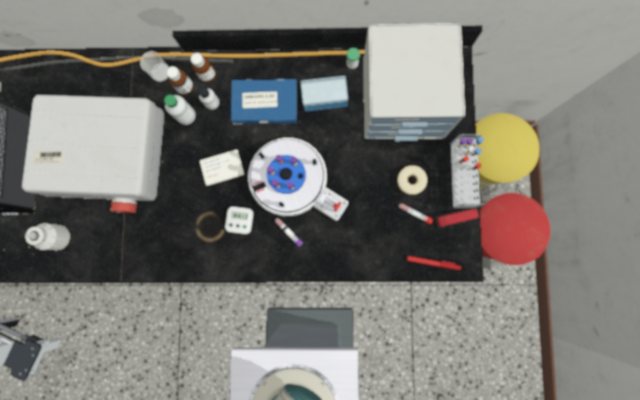

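View pics/side0.png

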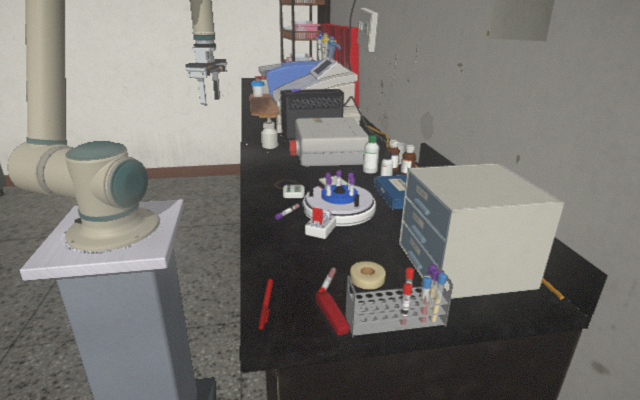

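The top view shows the carousel at about (row 174, col 287) and the console and red tab at about (205, 335). The pegs look to be near (163, 313), (150, 268) and (204, 280). I'll enlarge that area.

```bash
python3 - <<'E'
from h import *
im=cv2.imread("pics/top0.png")[125:235,230:360]
cv2.imwrite("pics/c0.png",cv2.resize(im,None,fx=6,fy=5.4,interpolation=cv2.INTER_CUBIC) if 0 else cv2.resize(im,None,fx=5,fy=5,interpolation=cv2.INTER_CUBIC))
big=cv2.imread("pics/top0.png").astype(int)
w=(big.min(2)>140).astype(np.uint8)
hsv=cv2.cvtColor(cv2.imread("pics/top0.png"),cv2.COLOR_BGR2HSV)
red=((hsv[...,0]<8)|(hsv[...,0]>172))&(hsv[...,1]>110)&(hsv[...,2]>80)
n,l,s,c=cv2.connectedComponentsWithStats(red.astype(np.uint8))
for i in range(1,n):
    x,y=c[i]
    if 230<x<360 and 125<y<235: print(s[i],c[i])
E
```

```text
[334 203   6   7  22] [336.36363636 206.04545455]
```

View pics/c0.png

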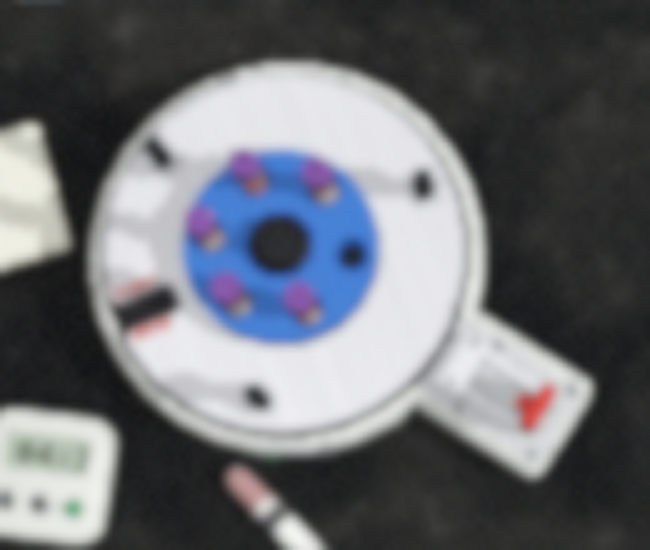

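The crop shows the slot at the left, crop (147, 308). The pegs are at (155, 150), (423, 185) and (257, 397), and the red tab is at (537, 405). The slot needs to turn about 124° counter-clockwise. I'll move to a hover pose so the wrist camera can measure this more exactly.

```bash
python3 -m creep '{"linear":[[-0.032,-0.022,-0.012],[-0.032,-0.022,-0.012],[-0.032,-0.022,-0.012],[-0.032,-0.022,-0.012],[-0.032,-0.022,-0.012],[-0.032,-0.022,-0.012],[-0.032,-0.022,-0.012],[-0.032,-0.022,-0.012],[-0.032,-0.022,-0.012],[-0.032,-0.022,-0.012],[-0.032,-0.022,-0.012],[-0.032,-0.022,-0.012]],"spin":[0,0,0,0,0,0,0,0,0,0,0,0]}' 0
python3 -m creep '{"linear":[[-0.03,-0.024,0],[-0.03,-0.024,0],[-0.03,-0.024,0],[0,0,0],[0,0,0],[0,0,0],[0,0,0],[0,0,0],[0,0,0],[0,0,0],[0,0,0],[0,0,0]],"spin":[0,0,0,7,7,7,7,7,7,7,7,7]}'
python3 -m creep '{"linear":[[0,0,0],[0,0,0],[0,0,0],[0,0,0],[0,0,0],[0,0,0]],"spin":[7,7,7,7,7,5]}'
python3 - <<'E'
from h import *
s=manip.read_state();print(s["t"],s["tcp_pos"],s["tool_rot"],s["q"])
im=manip.snapshot("wrist");cv2.imwrite("pics/w1.png",im);print(manip.camera_model("wrist"))
E
```

```text
t: 1.8
tcp_pos: [0.4755, 0.1348, 0.3614]
tool_rot: [0.625, 3.078, 0.001]
ft_force: [-0.4, 0.2, 0.3]
width: 0.0176
gripper_force: 0.0
t: 2.8
tcp_pos: [0.5296, 0.0351, 0.3605]
tool_rot: [-2.149, -2.292, -0.0]
ft_force: [0.4, -0.7, -0.7]
width: 0.0002
gripper_force: 0.0
t: 3.3
tcp_pos: [0.5297, 0.0351, 0.3605]
tool_rot: [2.803, 1.419, 0.0]
ft_force: [-0.1, 0.1, 0.7]
width: 0.0002
gripper_force: 0.0
3.3 [0.52967848 0.03514004 0.3605149 ] [2.80262304e+00 1.41944377e+00 2.60430307e-04] [-6.49177860e-02  1.61439506e-01  1.31030657e+00  7.26669309e-05
  1.66969672e+00  5.68265726e-01]
{'intrinsics': array([[281.14053496,   0.        , 313.36019421],
       [  0.        , 281.14053496, 199.62715001],
       [  0.        ,   0.        ,   1.        ]]), 'xyz': array([0.57365344, 0.09494118, 0.52924446]), 'rotation': array([-0.25113671,  0.08192537, -0.63127707])}
```

View pics/w1.png

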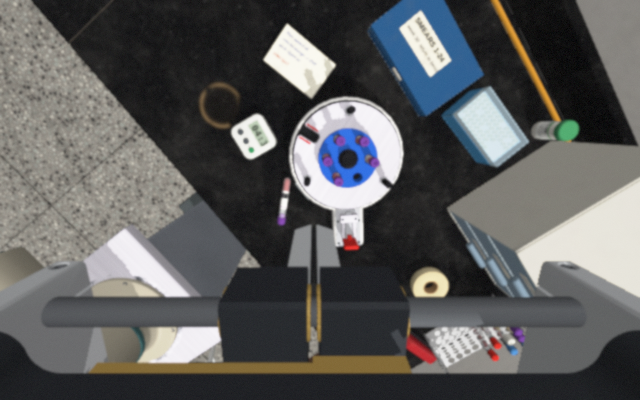

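The wrist view shows the pegs at about (108, 350), (183, 388) and (181, 307), the slot near (133, 308) and the tab at (243, 350), all as row, col. Next I'll fit a model to both views and overlay it.

```bash
cat > fit.py <<'E'
from h import *
from scipy.optimize import least_squares
Z=lambda r,a,c,z:[c[0]+r*np.cos(a),c[1]+r*np.sin(a),z]
def pts(p):
    c=p[:2];s=p[2];b=p[3];d=np.radians
    L={"slot":Z(.075,s,c,.041),"pA":Z(.078,s-d(60),c,.077),"pC":Z(.078,s+d(60),c,.077),"pB":Z(.078,s+d(180),c,.077),"hub":Z(0,0,c,.056)}
    L["tab"]=Z(p[4],b,c,.074); L["con"]=Z(.170,b,c,.03); return L
E
python3 - <<'E'
from fit import *
t=lambda x,y:(125+(y-2)/5,230+(x-2)/5)
obs={"top":{"slot":t(147,308),"pA":t(152,145),"pB":t(423,180),"pC":t(254,394),"hub":t(279,244)},
"wrist":{"slot":(133,309),"pA":(108,350.5),"pB":(183,388),"pC":(181,307),"tab":(240,351)}}
obs["top"]["con"]=t(567,432)
f=lambda p:np.concatenate([proj(c,pts(p)[k])-o[k] for c,o in obs.items() for k in o])
r=least_squares(f,[.585,.01,np.radians(114),np.radians(238),.13],loss="soft_l1")
print(r.x,np.degrees(r.x[2:4]));print(f(r.x).reshape(-1,2).round(1).tolist())
P=pts(r.x)
im=cv2.resize(cv2.imread("pics/w1.png")[80:270,260:440],None,fx=4,fy=4,interpolation=cv2.INTER_CUBIC)[:600]
for k in P:
    q=(proj("wrist",P[k])-[80,260]+.5)*4; cv2.circle(im,(int(q[1]),int(q[0])),2,(0,255,0),-1)
for R,z,col in((.092,.041,(0,255,255)),(.101,.03,(0,255,0))):
    for a in np.linspace(0,6.28,90):
        q=(proj("wrist",Z(R,a,r.x[:2],z))-[80,260]+.5)*4; cv2.circle(im,(int(q[1]),int(q[0])),1,col,-1)
cv2.imwrite("pics/c1.png",im)
E
```

```text
[0.5877378  0.0182542  1.96428936 4.14186625 0.14067188] [112.54548992 237.31145547]
[[-0.4, -0.7], [-0.2, -0.5], [-0.8, -0.9], [-0.3, -0.7], [0.1, -0.4], [-0.4, -0.9], [0.9, -0.2], [0.3, 0.7], [1.0, 0.6], [1.5, -0.8], [-0.0, 0.0]]
```

View pics/c1.png

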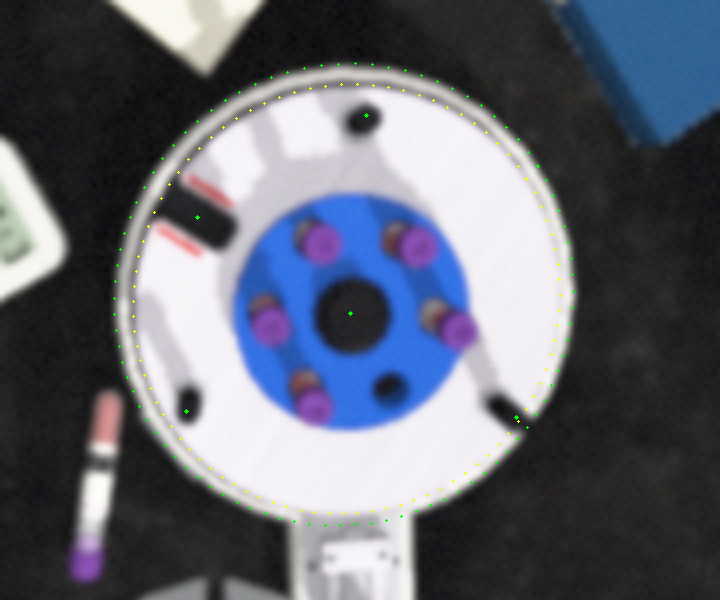

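The overlay matches within about 1–2 mm. The turn needed is about 125° counter-clockwise, and I'll push the far peg (peg A, at 52.5°). First I'll bring the fingers down behind it.

```bash
python3 -m creep '{"linear":[[0,0,0],[0,0,0],[0,0,0],[0,0,0],[0.0297,0.011,0],[0.0297,0.011,0],[0.0297,0.011,0],[0.0297,0.011,0],[0,0,0.03],[0,0,0.04],[0,0,0.04],[0,0,0.04]],"spin":[6,6,6,6,0,0,0,0,0,0,0,0]}'
python3 - <<'E'
from fit import *
s=manip.read_state();R=cv2.Rodrigues(s["tool_rot"])[0];p=s["tcp_pos"]
d=p[:2]-[.587,.017];print(p,np.hypot(*d),np.degrees(np.arctan2(d[1],d[0])),R[:2].round(3))
E
```

```text
t: 4.35
tcp_pos: [0.6548, 0.0566, 0.2089]
tool_rot: [3.033, 0.817, 0.001]
ft_force: [0.3, -0.4, -0.7]
width: 0.0005
gripper_force: 0.0
[0.65482276 0.05660066 0.20889846] 0.07853750228730569 30.279995150985357 [[ 0.865  0.502  0.001]
 [ 0.502 -0.865  0.   ]]
```

```bash
python3 -m creep '{"linear":[[0,0,0.035],[0,0,0.035],[0,0,0.035],[0,0,0.024],[0,0,0.014],[0,0,0.006],[0,0,0]],"spin":[0,0,0,0,0,0,0]}'
python3 -m creep '{"linear":[[-0.0004,-0.0082,0],[-0.0004,-0.0082,0],[-0.0004,-0.0082,0],[-0.0004,-0.0082,0],[-0.0004,-0.0082,0],[-0.0004,-0.0082,0]],"spin":[-6,-6,-6,-6,-6,-6]}'
python3 - <<'E'
from fit import *
s=manip.read_state();R=cv2.Rodrigues(s["tool_rot"])[0];p=s["tcp_pos"]
d=p[:2]-[.587,.017];print(p,np.hypot(*d),np.degrees(np.arctan2(d[1],d[0])),R[:2].round(3))
im=manip.snapshot("top")[125:235,230:360];cv2.imwrite("pics/c2.png",cv2.resize(im,None,fx=5,fy=5,interpolation=cv2.INTER_CUBIC))
E
```

```text
t: 4.93
tcp_pos: [0.6536, 0.0565, 0.0598]
tool_rot: [-3.033, -0.816, 0.005]
ft_force: [0.3, -0.1, -0.0]
width: 0.0006
gripper_force: 0.0
t: 5.43
tcp_pos: [0.6209, 0.089, 0.0636]
tool_rot: [2.626, 1.718, 0.007]
ft_force: [2.1, -1.0, -1.5]
width: 0.0002
gripper_force: 1.0
[0.62091419 0.08904332 0.06355665] 0.0796267039142214 64.79142393729322 [[ 0.4    0.916  0.006]
 [ 0.916 -0.4   -0.   ]]
```

View pics/c2.png

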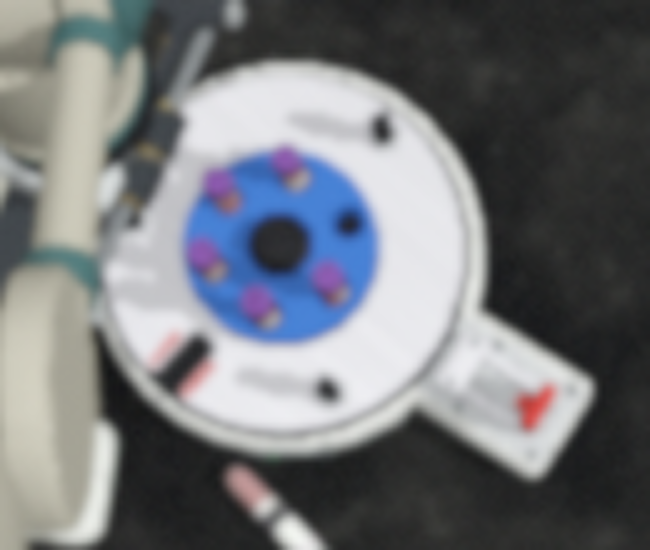

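Peg A is being pushed and the disc has turned about 26°; the slot is now at crop (183, 363). I'll continue along the arc.

```bash
python3 -m creep '{"linear":[[-0.0005,-0.0082,0.0005],[-0.0005,-0.0082,0.0005],[-0.0005,-0.0082,0.0005],[-0.0005,-0.0082,0],[-0.0005,-0.0082,0],[-0.0005,-0.0082,0],[-0.0005,-0.0082,0]],"spin":[-6,-6,-6,-6,-6,-6,-6]}'
python3 -m creep '{"linear":[[-0.0005,-0.0082,0],[-0.0005,-0.0082,0],[-0.0005,-0.0082,0],[-0.0005,-0.0082,0],[-0.0005,-0.0082,0],[-0.0005,-0.0082,0],[0,0,0]],"spin":[-6,-6,-6,-6,-6,-6,0]}'
python3 - <<'E'
from fit import *
s=manip.read_state();R=cv2.Rodrigues(s["tool_rot"])[0];p=s["tcp_pos"]
d=p[:2]-[.587,.017];print(p,np.hypot(*d),np.degrees(np.arctan2(d[1],d[0])),R[:2].round(3))
im=manip.snapshot("top")[125:235,230:360];cv2.imwrite("pics/c3.png",cv2.resize(im,None,fx=5,fy=5,interpolation=cv2.INTER_CUBIC))
E
```

```text
t: 6.07
tcp_pos: [0.5648, 0.0922, 0.0622]
tool_rot: [1.839, 2.542, 0.007]
ft_force: [1.9, 1.2, 1.7]
width: 0.0003
gripper_force: 0.9
t: 6.65
tcp_pos: [0.524, 0.062, 0.0616]
tool_rot: [0.969, 2.986, 0.001]
ft_force: [-0.6, 0.3, -0.7]
width: 0.0005
gripper_force: 0.0
[0.52395505 0.06199417 0.06158729] 0.0774541217993957 144.48515883689097 [[-0.809  0.587  0.002]
 [ 0.587  0.809 -0.   ]]
```

View pics/c3.png

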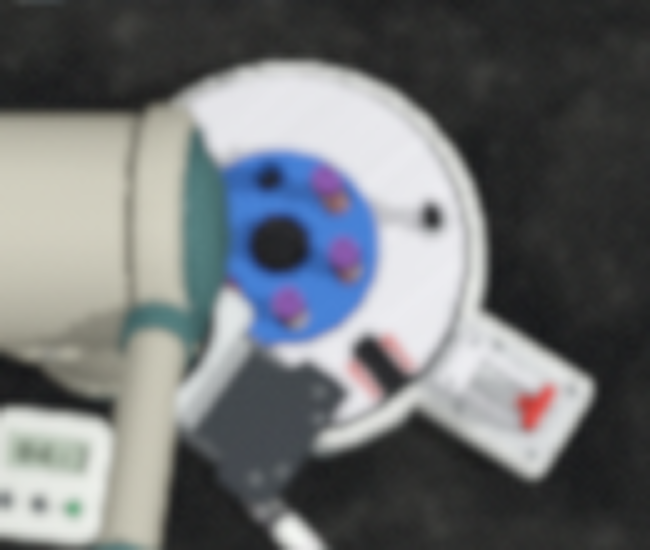

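The slot is now at crop (383, 363) and the front peg at (432, 213). I'll work out the remaining angle in the same top view.

```bash
python3 - <<'E'
from fit import *
t=lambda x,y:(125+(y-2)/5,230+(x-2)/5)
c=at("top",t(279,244),.056)[:2]
A=lambda x,y,z:(lambda v:(round(float(np.degrees(np.arctan2(v[1],v[0])))%360,1),round(float(np.hypot(*v)),4)))(at("top",t(x,y),z)[:2]-c)
print(c)
print("slot0",A(147,308,.041),"pA0",A(152,145,.077),"pB0",A(423,180,.077),"pC0",A(254,394,.077))
print("slot",A(383,363,.041),"pB(c)",A(432,211,.077))
print("tab",A(537,405,.06),"con",A(567,432,.03), "conA",A(597,387,.03),A(537,482,.015))
E
```

```text
[0.58790573 0.01723875]
slot0 (113.5, 0.0748) pA0 (52.8, 0.0773) pB0 (290.8, 0.0785) pC0 (173.1, 0.0788)
slot (221.3, 0.0782) pB(c) (278.9, 0.0787)
tab (237.4, 0.1532) con (237.2, 0.1719) conA (246.3, 0.1746) (227.8, 0.1745)
```

```bash
python3 -m creep '{"linear":[[-0.0003,-0.0068,0],[-0.0003,-0.0068,0],[-0.0003,-0.0068,0],[0,0,0]],"spin":[-5,-5,-5,0]}'
python3 - <<'E'
from fit import *
s=manip.read_state();p=s["tcp_pos"]
d=p[:2]-[.587,.017];print(p,np.hypot(*d),np.degrees(np.arctan2(d[1],d[0])))
a=manip.snapshot("top")[145:225,270:350];a=cv2.resize(a,None,fx=7,fy=7,interpolation=cv2.INTER_CUBIC)
cv2.imwrite("pics/c4.png",a)
E
```

```text
t: 7.03
tcp_pos: [0.5147, 0.0443, 0.0609]
tool_rot: [0.575, 3.087, 0.0]
ft_force: [0.3, -0.1, 0.3]
width: 0.0005
gripper_force: 0.0
[0.51473389 0.04427301 0.0608607 ] 0.07724123457003934 159.3236441958887
```

View pics/c4.png

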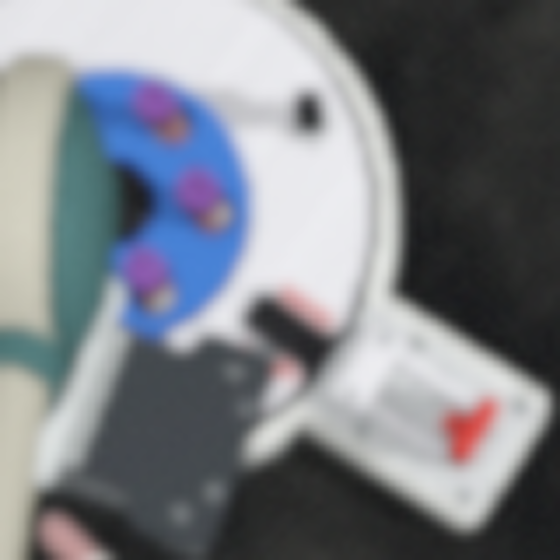

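The slot is now at crop (290, 330) and the peg top at (309, 108).

```bash
python3 - <<'E'
from fit import *
t=lambda x,y:(145+(y-3)/7,270+(x-3)/7)
c=np.array([.5879,.0172])
A=lambda x,y,z:(lambda v:(round(float(np.degrees(np.arctan2(v[1],v[0])))%360,1),round(float(np.hypot(*v)),4)))(at("top",t(x,y),z)[:2]-c)
print("slot",A(290,330,.041),"peg-60",A(309,106,.077),"tab",A(470,430,.06),"slot marks",A(305,311,.041),A(283,372,.041))
E
```

```text
slot (234.9, 0.0779) peg-60 (292.6, 0.0781) tab (236.9, 0.1531) slot marks (241.3, 0.0788) (225.5, 0.0858)
```

About 3° remains, so I'll nudge the disc that far, back off the peg, rise and look with the wrist camera.

```bash
python3 -m creep '{"linear":[[0,-0.0022,0],[0,-0.0022,0],[0,0,0],[0,0.01,0],[0,0,-0.03],[0,0,-0.04],[0,0,-0.04],[0,0,-0.04],[-0.03,0.02,-0.02],[-0.03,0.02,-0.02],[0,0,0],[0,0,0]],"spin":[-1.5,-1.5,0,0,0,0,0,0,6,6,0,0]}'
python3 - <<'E'
from fit import *
s=manip.read_state();p=s["tcp_pos"];R=cv2.Rodrigues(s["tool_rot"])[0];print(s["q"],p,R[:2].round(3))
im=manip.snapshot("wrist");print(manip.camera_model("wrist"))
cv2.imwrite("pics/w5.png",im)
for k,z in(("sampler",.03),("slot",.041),("bar_tab",.06)):
    for d in manip.trace(k,"wrist")[:2]: print(k,d["conf"],d["pixel"],at("wrist",d["pixel"],z))
t=manip.snapshot("top")[125:235,230:360];t=cv2.resize(t,None,fx=4,fy=4,interpolation=cv2.INTER_CUBIC)
w=cv2.resize(im,(0,0),fx=.8,fy=.8); cv2.imwrite("pics/tw5.png",im)
cv2.imwrite("pics/t5.png",t)
E
```

```text
t: 8.08
tcp_pos: [0.5876, 0.067, 0.2506]
tool_rot: [0.812, 3.033, 0.001]
ft_force: [-0.7, 0.9, -0.4]
width: 0.0005
gripper_force: 0.0
[-4.14351487e-03  2.83186403e-01  1.41034186e+00  1.79313620e-04
  1.44592769e+00 -1.05168290e+00] [0.58757995 0.06703343 0.25058648] [[-0.866  0.5    0.002]
 [ 0.5    0.866  0.   ]]
{'intrinsics': array([[281.14053496,   0.        , 313.36019421],
       [  0.        , 281.14053496, 199.62715001],
       [  0.        ,   0.        ,   1.        ]]), 'xyz': array([0.52067775, 0.10372073, 0.41817121]), 'rotation': array([-0.23536645, -0.13557838,  1.04179169])}
sampler 0.73 [182.5, 213.3] [ 0.51656631 -0.05731303  0.03      ]
sampler 0.59 [234.4, 277.6] [ 0.62786943 -0.02015908  0.03      ]
slot 0.58 [191.9, 281.8] [0.57396238 0.02119234 0.041     ]
```

View pics/w5.png

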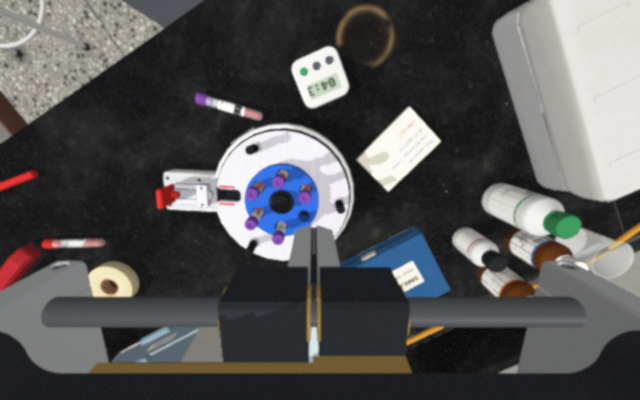

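The wrist view shows the slot (dark, about row 195, cols 218–240, red marks either side) in line with the bar and the red tab (about row 197, col 162). I'll check the alignment numerically from the red pixels.

```bash
python3 - <<'E'
from fit import *
im=cv2.imread("pics/w5.png").astype(int);b,g,r=im[...,0],im[...,1],im[...,2]
red=(r-np.maximum(g,b)>35)
n,l,s,c=cv2.connectedComponentsWithStats(red.astype(np.uint8))
C=np.array([.587,.017])
def A(px,z):
    v=at("wrist",px,z)[:2]-C; return round(float(np.degrees(np.arctan2(v[1],v[0])))%360,1),round(float(np.hypot(*v)),4)
for i in range(1,n):
    if 150<c[i][0]<250 and 170<c[i][1]<220 and s[i][4]>3:print(s[i],c[i].round(1),A(c[i][::-1],.041),A(c[i][::-1],.074))
gray=im.sum(2)//3
print(gray[182:212,214:244:2])
print("hub",at("wrist",(201.5,281.5),.056), at("wrist",(193,162),.074))
for a in(232,237,242):
  print(a,[proj("wrist",Z(R,np.radians(a),C,.041)).round(1).tolist() for R in(.06,.075,.092,.17)])
print((r-np.maximum(g,b))[184:214,150:178:2])
E
```

```text
[155 184  25  26 430] [165.3 196.2] (237.6, 0.1644) (234.1, 0.1471)
[219 185  16   4  53] [226.  186.7] (225.7, 0.0818) (218.3, 0.074)
[219 202  16   4  40] [226.5 203.5] (242.6, 0.0806) (235.4, 0.0701)
[[180 182 239 247 249 247 248 247 247 248 248 249 248 248 248]
 [182 188 241 247 248 247 247 247 247 248 248 249 248 248 248]
 [182 193 239 239 242 240 242 243 244 246 248 248 249 248 248]
 [180 189 231 205 207 208 216 223 228 232 242 248 248 248 248]
 [177 170 213 180 173 171 173 186 187 192 222 247 248 248 247]
 [176 145 177 186 183 174 174 186 184 181 206 246 248 248 248]
 [175 125 120 158 175 172 180 200 203 198 207 238 245 248 248]
 [173 121  67 100 121 123 135 153 165 161 166 196 226 247 248]
 [174 126  42  48  58  64  73  85  94  95 100 121 175 241 247]
 [173 128  37  30  33  32  38  46  47  47  54  60 116 224 247]
 [168 130  39  29  28  28  32  38  42  39  39  40  68 191 246]
 [166 131  39  25  29  29  33  39  37  37  36  40  50 159 244]
 [162 136  41  28  27  27  35  36  40  37  37  38  42 148 241]
 [167 146  43  28  29  30  34  39  38  40  37  38  41 144 241]
 [170 153  46  
[... 2348 characters left out ...]
2   3  95 176 174 137 102 102 101  92  44  10  -2]
 [  0   0   5  84 175 176 140 104 102  96  67  20  -1  -2]
 [  3  -1   2  78 174 176 142 106  89  68  32   4  -2  -3]
 [  3  -2   3  75 173 179 147 101  54  24   6  -2  -3  -2]
 [  0   0   2  67 173 178 145  92  29   6   1  -2  -1  -2]
 [  0   0   2  52 163 171 131  69  13   2   1   2   0   1]
 [  1   1  -1  27 122 139  96  38   6   2   1   1   1   1]
 [  0   0  -1  10  62  80  52  13   2   2   2   1   3   2]
 [  1   1   1   2  18  26  12   3   0   1   1   1   0   2]
 [  0   0   2   0   2   4   2   1   0  -1  -1   3   0  -2]
 [  0   0  -1  -1   0   0  -1   0   2  -2  -3  -2  -1   0]
 [  1   1  -1   0   1   0  -2   1   1  -1   1  -2  -3  -1]]
```

```bash
python3 - <<'E'
from fit import *
im=cv2.imread("pics/w5.png").astype(int);g=im.max(2)
m=np.zeros_like(g);m[188:216,268:296]=g[188:216,268:296]<70
n,l,s,c=cv2.connectedComponentsWithStats(m.astype(np.uint8));i=1+np.argmax(s[1:,4]);print(s[i],c[i])
h=at("wrist",c[i][::-1],.056)[:2]
P={"slotmid":at("wrist",(195.1,226.2),.041),"tabtop":at("wrist",(198.5,159.5),.074),"tabouter":at("wrist",(198.5,156),.074)}
for k in P:
    for C in(h,np.array([.587,.017])):
        v=P[k][:2]-C;print(k,P[k].round(4),np.degrees(np.arctan2(v[1],v[0]))%360,np.hypot(*v))
E
```

```text
[271 191  22  22 383] [281.20365535 201.63446475]
slotmid [ 0.5397 -0.048   0.041 ] 236.14634359713824 0.07765445802873237
slotmid [ 0.5397 -0.048   0.041 ] 233.9898104299436 0.0803941547793009
tabtop [ 0.4995 -0.1104  0.074 ] 236.6417303002885 0.15186646495503817
tabtop [ 0.4995 -0.1104  0.074 ] 235.51159677044907 0.15455303042006613
tabouter [ 0.4973 -0.1142  0.074 ] 236.73789442960316 0.1562860612988916
tabouter [ 0.4973 -0.1142  0.074 ] 235.6375373148086 0.15896675743661176
```

The slot agrees with the bar line to within about 1°, and the nose corrects up to 3°. Next I'll go to the outer side of the tab.

```bash
python3 -m creep '{"linear":[[0,0,0],[-0.0044,-0.0383,0],[-0.0044,-0.0383,0],[-0.0044,-0.0383,0],[-0.0044,-0.0383,0],[-0.0044,-0.0383,0],[-0.0044,-0.0383,0],[0,0,0.03],[0,0,0.03],[0,0,0.03],[0,0,0.02],[0,0,0]],"spin":[3,0,0,0,0,0,0,0,0,0,0,0]}'
python3 - <<'E'
from fit import *
s=manip.read_state();p=s["tcp_pos"];R=cv2.Rodrigues(s["tool_rot"])[0]
v=np.array([.5865,.017,0])-p;print(p,R[:2].round(3),"axis in tool",R.T@v)
im=manip.snapshot("wrist")
b,g,r=[im[...,i].astype(int) for i in range(3)]
n,l,st,c=cv2.connectedComponentsWithStats((r-np.maximum(g,b)>35).astype(np.uint8))
for i in range(1,n):
    if st[i][4]>60: print(st[i],c[i].round(1),(R.T@(at("wrist",c[i][::-1],.06)-p)).round(3))
cv2.imwrite("pics/w6.png",im)
E
```

```text
t: 9.33
tcp_pos: [0.4782, -0.1396, 0.1357]
tool_rot: [-0.89, -3.002, -0.002]
ft_force: [-0.6, 0.0, 0.7]
width: 0.0001
gripper_force: 0.0
[ 0.47822079 -0.13962232  0.13565368] [[-0.838  0.545 -0.009]
 [ 0.545  0.838  0.004]] axis in tool [-0.00679536  0.19052801  0.13531356]
[449  88  21  13 196] [459.   94.4] [0.097 0.121 0.076]
[  42  189  111   52 1477] [ 96.6 215.8] [-0.009 -0.2    0.076]
[421 196  23   4  74] [431.5 197.9] [0.008 0.107 0.076]
[348 199  19  38 491] [355.4 217.2] [-0.01   0.039  0.075]
[418 221  23   4  88] [429.  222.5] [-0.015  0.107  0.075]
[154 278  23  16 285] [165.  285.6] [-0.081 -0.146  0.075]
[212 278  18   9 128] [220.7 282. ] [-0.077 -0.091  0.075]
[129 288  21   9 113] [138.8 292.8] [-0.089 -0.173  0.075]
[101 327  27  24 389] [111.7 335.1] [-0.139 -0.209  0.075]
```

```bash
python3 -m creep '{"linear":[[-0.008,0,0.03],[0,0,0.03],[0,0,0.012],[0,0,0.006],[0,0,0]],"spin":[0,0,0,0,0]}'
python3 -m creep '{"linear":[[0,0.006,0],[0,0.006,0],[0,0.006,0],[0,0.006,0],[0,0.006,0],[0,0.006,0],[0,0.005,0],[0,0,0]],"spin":[0,0,0,0,0,0,0,0]}'
python3 - <<'E'
from fit import *
s=manip.read_state();p=s["tcp_pos"];R=cv2.Rodrigues(s["tool_rot"])[0]
print("axis in tool",R.T@(np.array([.5865,.017,0])-p),"f tool",R.T@s["ft_force"])
E
```

```text
t: 9.8
tcp_pos: [0.4894, -0.1455, 0.0621]
tool_rot: [-0.891, -3.012, -0.0]
ft_force: [-0.2, -0.2, 0.0]
width: -0.0001
gripper_force: 0.0
t: 10.47
tcp_pos: [0.5125, -0.1101, 0.0621]
tool_rot: [0.89, 3.012, 0.001]
ft_force: [0.3, -0.5, -0.2]
width: 0.0004
gripper_force: 0.0
axis in tool [0.00699796 0.14685347 0.06220102] f tool [-0.57285872 -0.27053426  0.18033535]
```

```bash
cat > tab.py <<'E'
from fit import *
s=manip.read_state();p=s["tcp_pos"];R=cv2.Rodrigues(s["tool_rot"])[0]
print("t",s["t"],p,"axis in tool",(R.T@(np.array([.5865,.017,0])-p)).round(4),"f tool",(R.T@s["ft_force"]).round(2))
im=manip.snapshot("wrist");cv2.imwrite("pics/w7.png",im)
b,g,r=[im[...,i].astype(int) for i in range(3)]
n,l,st,c=cv2.connectedComponentsWithStats((r-np.maximum(g,b)>35).astype(np.uint8))
for i in range(1,n):
    w=at("wrist",c[i][::-1],.06)
    if st[i][4]>25 and np.hypot(*(w[:2]-[.5865,.017]))<.2: print(st[i],c[i].round(1),"tool",(R.T@(w-p)).round(3),"r",np.hypot(*(w[:2]-[.5865,.017])).round(4))
E
python3 tab.py
```

```text
t 10.4667 [ 0.51249013 -0.11010645  0.06205134] axis in tool [0.007  0.1469 0.0622] f tool [-0.57 -0.27  0.18]
[437  54  32  19 415] [452.7  63.5] tool [0.108 0.077 0.002] r 0.1229
[399 203  33   6 149] [415.5 205.8] tool [0.026 0.064 0.002] r 0.0851
[331 207  25  55 805] [341.4 232.4] tool [0.008 0.018 0.002] r 0.1294
[396 237  31   5 127] [411.8 238.7] tool [0.003 0.064 0.002] r 0.0835
```

The tab has moved about 22 mm, so the bar is entering the slot. I'll centre the finger on the tab and push it the rest of the way.

```bash
python3 -m creep '{"linear":[[0,-0.004,0],[0.006,0,0],[0,0.004,0],[0,0.004,0],[0,0.004,0],[0,0.003,0],[0,0,0]],"spin":[0,0,0,0,0,0,0]}'; python3 tab.py
```

```text
t: 11.1
tcp_pos: [0.5126, -0.098, 0.0618]
tool_rot: [-0.89, -3.012, -0.0]
ft_force: [-0.3, -0.7, -0.2]
width: 0.0006
gripper_force: 0.5
t 11.1 [ 0.51263933 -0.09802477  0.0617524 ] axis in tool [0.0005 0.1367 0.0618] f tool [-0.11 -0.81  0.21]
[423  63  31  20 406] [437.7  73. ] tool [0.102 0.069 0.002] r 0.122
[384 212  32   6 136] [399.5 214.5] tool [0.019 0.054 0.002] r 0.0843
[331 216  25  52 678] [341.5 239.8] tool [0.002 0.018 0.002] r 0.1187
[382 245  30   5 124] [396.1 247.4] tool [-0.004  0.054  0.002] r 0.0827
[463 256   6   6  26] [465.5 258.3] tool [-0.012  0.101  0.002] r 0.0379
```

```bash
python3 -m creep '{"linear":[[0,0.002,0],[0,0.002,0],[0,0,0]],"spin":[0,0,0]}'; python3 -m creep '{"linear":[[0,0.002,0],[0,0.002,0],[0,0,0]],"spin":[0,0,0]}'; python3 tab.py
```

```text
t: 11.4
tcp_pos: [0.5138, -0.0971, 0.0619]
tool_rot: [-0.888, -3.012, 0.007]
ft_force: [-5.3, -6.3, 1.0]
width: 0.0005
gripper_force: 3.9
t: 11.65
tcp_pos: [0.5139, -0.097, 0.062]
tool_rot: [-0.883, -3.011, 0.018]
ft_force: [-10.4, -15.8, 4.1]
width: 0.0008
gripper_force: 9.3
t 11.65 [ 0.51388823 -0.09699942  0.06204895] axis in tool [0.0005 0.1359 0.0604] f tool [  0.21 -19.    -3.85]
[422  63  32  19 415] [437.6  72.6] tool [0.103 0.069 0.001] r 0.1218
[383 212  32   5 141] [397.4 214.2] tool [0.02  0.053 0.001] r 0.0844
[331 215  25  53 672] [341.4 239.2] tool [0.003 0.018 0.002] r 0.1173
[380 245  31   5 133] [394.5 247.1] tool [-0.003  0.053  0.001] r 0.0824
[460 256   7   7  29] [463.6 259. ] tool [-0.011  0.099  0.001] r 0.038
```

It has reached a hard stop at 19 N, and the tab has travelled about 34 mm. I'll back off, rise and make a final check.

```bash
python3 -m creep '{"linear":[[0,-0.01,0],[0,-0.02,0],[0,-0.01,0],[0,0,-0.03],[0,0,-0.04],[0,0,-0.04],[0,-0.02,-0.03],[0,-0.03,0],[0,-0.03,0],[0,0,0],[0,0,0]],"spin":[0,0,0,0,0,0,0,0,0,0,0]}'; python3 - <<'E'
from h import *
im=manip.snapshot("wrist");t=manip.snapshot("top")[125:235,230:360]
t=cv2.resize(t,(473,400),interpolation=cv2.INTER_CUBIC)
cv2.imwrite("pics/f.png",cv2.resize(np.hstack([im[:270,240:560],cv2.resize(t[:,:],(320,270))]),None,fx=1.25,fy=1.25))
E
```

```text
t: 12.62
tcp_pos: [0.4518, -0.1933, 0.2023]
tool_rot: [0.896, 3.009, 0.001]
ft_force: [0.3, -0.7, 0.0]
width: 0.0004
gripper_force: 0.0
```

View pics/f.png

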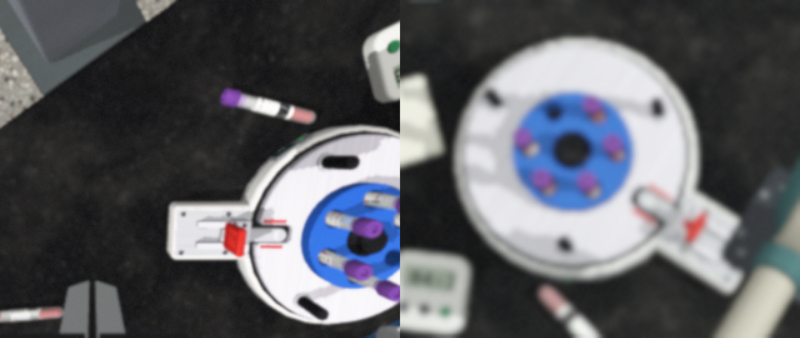

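The picture shows the bar's nose filling the slot to its inner end (left half, about (285, 235)) and the red tab against the keeper at (235, 238). All five tubes are standing and the gripper is clear.

```bash
python3 -c "
from rig import manip;print(manip.job_done())"
```

```text
the job is handed in; nothing more can be done
None
```

The carousel is turned with its slot facing the bar, the locking bar is pushed home to its stop, all five tubes are still standing, and the job was handed in at about 13 s.

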